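# Mount the slide disc and start the slide spinner

## Task

Build up the slide spinner's spindle from the three loose metal parts: first the plain tubular spacer, then the wide slide disc with its hub upwards, then the flanged bushing with its flange downwards, each lowered fully home without dropping it and let go. Then switch on by pressing the round key, and after it the long bar key: press each only until you feel its click (the force drops), go no further, and let it come back up. Do not press any key before the stack is complete, leave the square key unpressed, and leave the other things on the bench where they are.

Things in the scene. Friction and masses are not known exactly. Their poses are not given: they have to be found in the camera images.
- spindle_foot (a point): centre of the spindle's foot, on its 60 mm steel seat, 54 mm above the bench; z is up along the spindle. The spindle is a bare steel rod, 15 mm thick, standing on one half of the slide spinner, a white box 200 x 320 x 50 mm with the keypad on its other half. The point's x and y axes lie along the box's short and long sides (the box is turned up to 0.25 rad); the spindle centre is 75 mm from the end of the box, the keys lie to its -y side, 130 to 220 mm away
- spindle_tip (a point): tip of the same spindle, 93 mm above its foot; the last 5 mm taper to 9 mm thick
- spacer_mid (a point): centre, half-way up, of the spacer: plain aluminium tube, 44 mm outside, 22 mm bore, 60 mm tall, standing upright on the bench. z is its axis, up. Once seated, the spindle stands 33 mm out of its top, so grip it close to its top edge to keep the spindle clear of the inside of the hand
- disc_mid (a point): centre, half-way up its height, of the slide disc: aluminium disc 110 mm across and 8 mm thick lying on the bench, with a hub 40 mm across rising 14 mm above it (22 mm tall in all), bore 22 mm. z is its axis, pointing up out of the hub
- bushing_mid (a point): centre, half-way up, of the flanged bushing: aluminium, foot flange 62 mm across and 10 mm thick, above it a neck 38 mm across rising 28 mm (38 mm tall in all), bore 22 mm. z is its axis, pointing up out of the neck. Seated, it stands on the hub and the spindle reaches 11 mm into it
- key_round_top (a point): centre of the top face of the round key, grey cap 38 mm across; the top stands 20 mm above the instrument's top plate; z up, x and y along the box's short and long sides. It moves down with the key. Round and square key may lie either way round, side by side on the far row of the keypad (x of the box)
- key_round (a joint): round key. Joint value = how far it is pressed in, m (0 = up). It is a tactile dome: the resistance climbs to a peak of about 9 N some 3 mm down, then gives way (the click), falling to about 3.6 N at about 7.5 mm, then climbs steeply towards the hard stop at 12.5 mm. Just past the peak (3.6 mm or more) it has clicked; beyond 10 mm it is over-pressed. It springs back up when let go.
- key_bar_top (a point): centre of the top face of the long bar key, grey cap 90 mm long (along the box's long side) and 32 mm wide; the top stands 20 mm above the instrument's top plate; z up, x and y along the box's short and long sides. It moves down with the key. It lies alone on the near row of the keypad
- key_bar (a joint): bar key. Joint value = how far it is pressed in, m (0 = up). It is a tactile dome: the resistance climbs to a peak of about 12 N some 3 mm down, then gives way (the click), falling to about 5.3 N at about 7.5 mm, then climbs steeply towards the hard stop at 12.5 mm. Just past the peak (3.6 mm or more) it has clicked; beyond 10 mm it is over-pressed. It springs back up when let go.
- key_square_top (a point): centre of the top face of the square key, grey cap 36 x 36 mm; the top stands 20 mm above the instrument's top plate; z up, x and y along the box's short and long sides. Not to be pressed
- key_square (a joint): square key. Joint value = how far it is pressed in, m (0 = up). Must stay under 2 mm
- petri: bystander: closed glass petri dish, 90 mm across, 16 mm tall; origin at the centre of its underside; must stay where it is
- dropper: bystander: amber dropper bottle, 40 mm across, 85 mm tall; origin at the centre of its underside; must stay where it is
- stain_jar: bystander: glass jar with black cap, 68 mm across, 75 mm tall; origin at the centre of its underside; must stay where it is
- cup: bystander: clear specimen pot with white cap, 60 mm across, 60 mm tall; origin at the centre of its underside; must stay where it is
- slide_box: bystander: grey plastic slide box 90 x 30 x 30 mm; origin at the centre of its underside; must stay where it is
- forceps: bystander: steel forceps lying flat, 140 mm long, 6 mm thick; origin at the centre of its underside; must stay where it is
Things that resemble listed ones, but are neither listed nor needed, are in the scene too. Leave any black, red or yellow look-alike of the part that bears bushing_mid alone.

How it is judged:
On the way, in this order (a step that is already met when the one before it is completed fails the run):
1. the spacer stands on the spindle's seat, let go (horizontal distance between spacer_mid and spindle_foot below 0.007 m and z of spacer_mid in the frame of spindle_foot between 0.026 and 0.034 m and angle between spacer_mid's own z axis and vertical below 0.1 rad and contact force between the fingers and spacer below 0.05 N), for 0.2 s.
2. the disc lies on the spacer, hub up, let go (horizontal distance between each of spacer_mid, disc_mid and spindle_foot below 0.007 m and z of spacer_mid in the frame of spindle_foot between 0.026 and 0.034 m and angle between each of spacer_mid, disc_mid's own z axis and vertical below 0.1 rad and z of disc_mid in the frame of spindle_foot between 0.067 and 0.075 m and contact force between the fingers and disc below 0.05 N), for 0.2 s.
3. the bushing stands on the disc's hub, flange down, let go (horizontal distance between each of spacer_mid, disc_mid, bushing_mid and spindle_foot below 0.007 m and z of spacer_mid in the frame of spindle_foot between 0.026 and 0.034 m and angle between each of spacer_mid, disc_mid, bushing_mid's own z axis and vertical below 0.1 rad and z of disc_mid in the frame of spindle_foot between 0.067 and 0.075 m and z of bushing_mid in the frame of spindle_foot between 0.097 and 0.105 m and contact force between the fingers and bushing below 0.05 N), for 0.2 s.
4. the round key has been pressed past its click (3.6 mm) (value of joint key_round above 0.0036 m and horizontal distance between each of spacer_mid, disc_mid, bushing_mid and spindle_foot below 0.007 m and z of spacer_mid in the frame of spindle_foot between 0.026 and 0.034 m and angle between each of spacer_mid, disc_mid, bushing_mid's own z axis and vertical below 0.1 rad and z of disc_mid in the frame of spindle_foot between 0.067 and 0.075 m and z of bushing_mid in the frame of spindle_foot between 0.097 and 0.105 m).
5. then, with the round key up again, the bar key has been pressed past its click (3.6 mm) (value of joint key_bar above 0.0036 m and value of joint key_round below 0.0015 m and horizontal distance between each of spacer_mid, disc_mid, bushing_mid and spindle_foot below 0.007 m and z of spacer_mid in the frame of spindle_foot between 0.026 and 0.034 m and angle between each of spacer_mid, disc_mid, bushing_mid's own z axis and vertical below 0.1 rad and z of disc_mid in the frame of spindle_foot between 0.067 and 0.075 m and z of bushing_mid in the frame of spindle_foot between 0.097 and 0.105 m).
At the end, for the whole second after the job is handed in: Spacer, disc and bushing are stacked on the spindle in that order, each within 4 mm of its seated height, 7 mm of the axis and 0.1 rad of upright, at rest; all three keys are up (under 1.5 mm) (horizontal distance between each of spacer_mid, disc_mid, bushing_mid and spindle_foot below 0.007 m and z of spacer_mid in the frame of spindle_foot between 0.026 and 0.034 m and angle between each of spacer_mid, disc_mid, bushing_mid's own z axis and vertical below 0.1 rad and z of disc_mid in the frame of spindle_foot between 0.067 and 0.075 m and z of bushing_mid in the frame of spindle_foot between 0.097 and 0.105 m and linear speed of each of spacer, disc, bushing below 0.02 m/s and value of joint each of key_round, key_bar, key_square below 0.0015 m); the robot touches nothing.
It fails at once if a key pressed on past its click, more than 10 mm down (value of joint any of key_round, key_bar above 0.01 m).
It fails at once if the square key pressed (more than 2 mm) (value of joint key_square above 0.002 m).
It fails at once if a key pressed (more than 2 mm) before the stack is complete (value of joint any of key_round, key_bar above 0.002 m and not ((horizontal distance between spacer_mid and spindle_foot below 0.007 m and z of spacer_mid in the frame of spindle_foot between 0.026 and 0.034 m and angle between spacer_mid's own z axis and vertical below 0.1 rad) and (horizontal distance between disc_mid and spindle_foot below 0.007 m and z of disc_mid in the frame of spindle_foot between 0.067 and 0.075 m and angle between disc_mid's own z axis and vertical below 0.1 rad) and (horizontal distance between bushing_mid and spindle_foot below 0.007 m and z of bushing_mid in the frame of spindle_foot between 0.097 and 0.105 m and angle between bushing_mid's own z axis and vertical below 0.1 rad))).
It fails at once if a part dropped over the spindle (let go and falling faster than 0.45 m/s, a fall of about 1 cm) ((horizontal distance between spacer_mid and spindle_foot below 0.02 m and contact force between the fingers and spacer below 0.05 N and linear speed of spacer above 0.45 m/s) or (horizontal distance between disc_mid and spindle_foot below 0.02 m and contact force between the fingers and disc below 0.05 N and linear speed of disc above 0.45 m/s) or (horizontal distance between bushing_mid and spindle_foot below 0.02 m and contact force between the fingers and bushing below 0.05 N and linear speed of bushing above 0.45 m/s)).
It fails at once if a bystander moved more than 30 mm (distance of any of petri, dropper, stain_jar, cup, slide_box, forceps from where it was at the start of the episode above 0.03 m).
It also fails if it takes over 72 s, if anything falls off the work surface, if the arm or the gripper's body presses on something with over 40 N, if the wrist force passes 120 N, or if a joint passes its speed limit or range.

## Robot

A 6-joint arm with a two-finger parallel gripper is mounted at the origin on the work surface. World frame = base frame: x ahead of the robot, y to its left, z up, the work surface at z = 0. Lengths are in m, angles in rad, forces in N, time in s.
With the tool pointing down it reaches from about 0.4 to 0.825 m from the base axis. Payload 7 kg.
Tool frame: the origin (TCP) lies at the very end of the fingers, on their centre line; the grasp point (between the pads) lies 19 mm behind it; z points along the fingers, y is the line along which they close (so a half turn about z gives the same grasp; the last joint's range is limited). The gripper opens to 88 mm and grips with 3 to 60 N. Pads are 19 mm wide; open, the fingers measure 130 mm over their backs; the gripper's body (78 mm by 193 mm) begins 47 mm behind the grasp point.
Start: joints at [-0.819, 0.359, 0.012, 0, -1.224, -0.288], TCP at [0.302, -0.604, 0.227] pointing down, gripper open.
Joint ranges: [-3.07, 3.07], [-1.43, 2.12], [-1.02, 1.25], [-3.03, 1.67], [-3.05, -0], [-3.03, 3.03]. Speed limits (rad/s): [2.39, 2.39, 3.01, 3.14, 3.14, 3.14].

## Interface

Orientations are given as [roll, pitch, yaw] about the fixed x, y, z axes, in that order (R = Rz(yaw) Ry(pitch) Rx(roll)).
In Python, from station import arm, vision gives the robot as it stands. The module is installed in compiled form; this text tells all that it offers.
- The arm moves only by the tool jog_arm, never from a script. Its argument "steps" is a list that holds one entry, the list of rows, each a list of 7 numbers: the closure in counts, from 0 (fully open) to 255 (shut), then the shift along the tool's x, y, z scaled (see below), then the turn, a rotation vector about the tool's x, y, z scaled (see below). In form: [[[grip, dx, dy, dz, rx, ry, rz], ...]]. A call has 1 to 8 rows; each row is the pose to reach, as a shift and turn from the pose commanded when the call began, along the tool's axes at that moment; what a row does not reach only later rows make up. The controller multiplies each number of a shift by 250 mm and each number of a turn by 45 degrees. A row lasts 1/10 s, in which the tool goes at most 50 mm and 8.59 degrees, less where a joint would pass 70% of its speed; a pose out of reach is approached as far as the arm can. A call with a number of a shift or a turn outside -1 to 1 is refused whole. A call with a gripper value outside its range is refused whole. The fingers move at their own pace and stop on an object; "newtons" is the grip in N (left out, the last holds). Time passes only in rows, so rows that repeat a pose let the fingers close. It gives the time, the measured TCP pose, the force, the opening and the grip force at its end, in the units of the state.
- arm.get_state(): the state, without advancing time (a new reading comes with each control period).
- vision.grab_frame(name): name is "scene" or "top" or "wrist"; returns a dict with "color" (420x560x3 uint8, red, green, blue), "vfov" (degrees; the focal length in pixels is half the picture's height over the tangent of half this angle, whatever the lens; pixels are square), "cx", "cy" (the principal point, pixels), "extrinsics" (4x4, takes a point from world to camera coordinates). Camera axes: x right, y down, z forward; pixel columns grow to the right and rows downward; lengths in m; the calibration is good to about 2 mm. A picture is of the moment at which its call begins. There is no depth.
- arm.job_done(): hands the job in; it is judged then, once.
The state is a dict: "t": time; "q": joint angles; "qd": joint speeds; "joint_efforts": joint torques, N m; "eef_pos": TCP position; "ee_rot": TCP orientation; "force": force on the tool from outside, world axes, zero at the start; "moment": the same for the moment, N m; "width": finger opening in m; "gripper_force": force on a finger pad.
Only numpy, scipy, OpenCV 4.12 (cv2) and the standard library are available. Lean on these libraries where they do the work, as an engineer would, in place of code of your own. Each camera call takes 0.05 s, during which the arm holds its last target. There are 200 camera calls.

## Working session

There is one attempt and no reset: what is moved stays moved. The work goes in short steps, Python scripts to look and compute and a tool call to move; the robot and the scene stay as the last step left them, time stands still between calls to the robot, and variables do not carry over. Pictures are saved under pics/ and viewed, at most 10 in all, crops included, and the job is handed in when it is done.

Besides the shell and the picture viewer there is one more tool, called as name([rows], argument=value, ...), one row to a line, values as JSON. jog_arm: Moves the arm, as the interface text tells. Its arguments: {"type":"object","properties":{"steps":{"type":"array","items":{"type":"array","items":{"type":"array","items":{"type":"number"}}}},"newtons":{"type":"number"}},"required":["steps"]}

```bash
mkdir -p pics; cat > h.py <<'E'
import numpy as np, cv2
from station import arm, vision
def grab(n):
    f=vision.grab_frame(n); f['f']=f['color'].shape[0]/2/np.tan(np.radians(f['vfov'])/2); return f
def ray(f,u,v,z):
    E=np.array(f['extrinsics']); R,t=E[:3,:3],E[:3,3]; c=-R.T@t
    d=R.T@np.array([(u-f['cx'])/f['f'],(v-f['cy'])/f['f'],1]); return c+d*(z-c[2])/d[2]
def proj(f,p):
    E=np.array(f['extrinsics']); q=E[:3,:3]@np.array(p)+E[:3,3]; return q[:2]/q[2]*f['f']+[f['cx'],f['cy']]
def save(f,n,crop=None,s=1):
    im=f['color'][:,:,::-1]
    if crop: x0,y0,x1,y1=crop; im=im[y0:y1,x0:x1]
    cv2.imwrite('pics/'+n,cv2.resize(im,None,fx=s,fy=s,interpolation=cv2.INTER_CUBIC))
E
python3 - <<'E'
from h import *
import pickle
F={n:grab(n) for n in('scene','top','wrist')}
pickle.dump(F,open('F0.pkl','wb'))
for n in F:
    f=F[n];E=np.array(f['extrinsics']);print(n,f['vfov'],f['cx'],f['cy'],-E[:3,:3].T@E[:3,3],E[2,:3])
save(F['top'],'top0.png',None,1.4); save(F['scene'],'scene0.png',None,1.4)
print(arm.get_state())
E
```

```text
scene 50.621085953436776 279.21148874859097 209.27044939609027 [ 1.35602213 -0.21904439  0.81791231] [-0.75100445  0.24673759 -0.6124646 ]
top 42.91891887583208 269.15256483482966 210.78929102654726 [0.23915704 0.05617493 1.70703733] [ 0.1650624   0.01778312 -0.98612279]
wrist 67.0813544757816 281.9356880916758 211.3042561254688 [ 0.2413523  -0.63345983  0.38429935] [ 0.22377664  0.11302029 -0.9680653 ]
{'t': 0.15, 'q': array([-8.18928683e-01,  3.59217293e-01,  1.12643197e-02, -2.18753307e-04,
       -1.22413372e+00, -2.88099806e-01]), 'qd': array([-1.36996983e-05, -2.59821259e-03,  1.67786617e-03,  1.73060940e-03,
       -1.31199774e-03, -1.60648104e-03]), 'joint_efforts': array([ 3.48084504e-04, -5.83277249e+01,  2.93291724e+01,  7.00128213e+00,
        8.75575439e-03, -1.26727446e-04]), 'eef_pos': array([ 0.30173241, -0.60338137,  0.22584549]), 'ee_rot': array([ 3.14029703e+00, -1.69465968e-04, -2.67789916e+00]), 'force': array([0.07826552, 0.07034416, 0.68888548]), 'moment': array([-0.04627089,  0.04762388,  0.01909315]), 'gripper_force': 0.0, 'width': 0.08787259093798146}
```

View pics/top0.png

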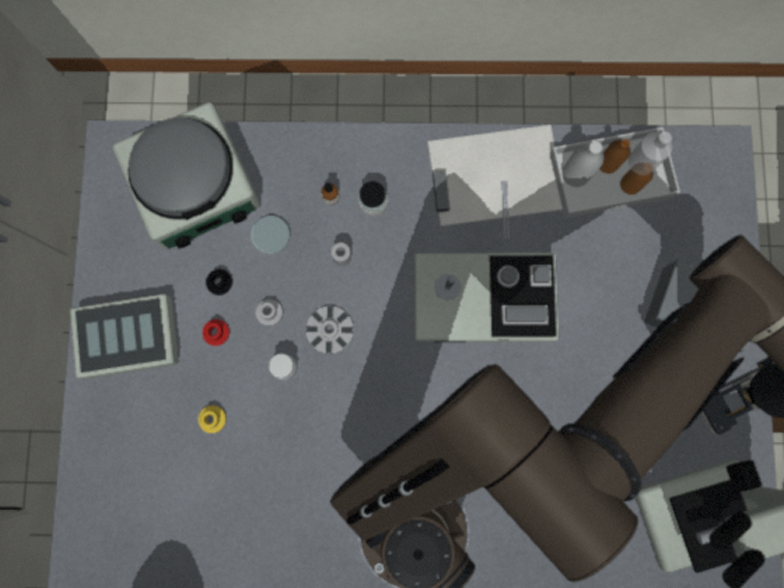

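View pics/scene0.png

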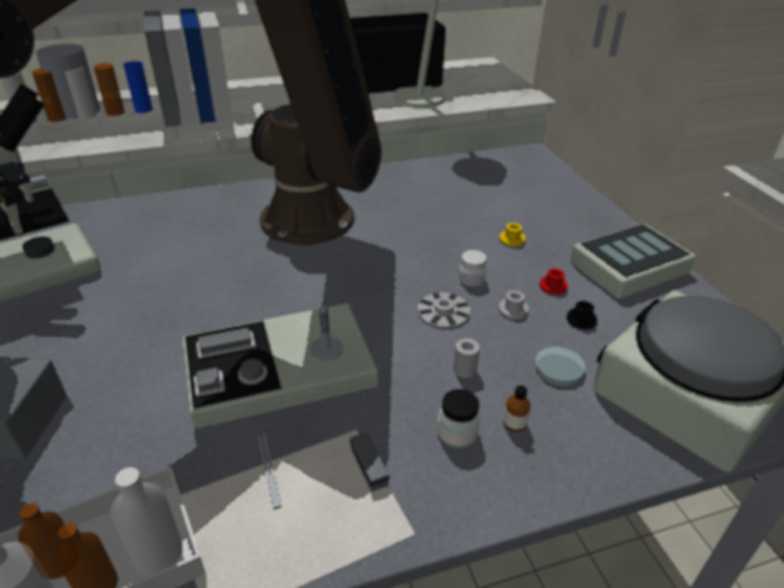

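```bash
python3 - <<'E'
from h import *
import pickle
F=pickle.load(open('F0.pkl','rb')); t=F['top']; s=F['scene']
P=lambda n,p,z:(n,ray(t,p[0]/1.4,p[1]/1.4,z).round(3), proj(s,ray(t,p[0]/1.4,p[1]/1.4,z)).round(0)*1.4)
for a in [('spacer',(341,249),.06),('disc hub',(330,327),.022),('bushing',(268,309),.038),('tip',(449,284),.147),('seat',(447,288),.054),('round',(508,275),.07),('square',(540,273),.07),('bar',(525,314),.07),('boxTL',(415,255),.05),('boxTR',(555,254),.05),('boxBL',(416,339),.05),('boxBR',(556,340),.05),('jar',(373,192),.075),('drop',(330,190),.085),('cup',(281,366),.06),('petri',(270,233),.016)]: print(*P(*a))
save(t,'crop0.png',(170,160,280,280),5)
E
```

```text
spacer [0.619 0.168 0.06 ] [467.6 348.6]
disc hub [0.446 0.192 0.022] [442.4 303.8]
bushing [0.484 0.332 0.038] [513.8 296.8]
tip [ 0.526 -0.068  0.147] [323.4 302.4]
seat [ 0.534 -0.071  0.054] [326.2 345.8]
round [ 0.562 -0.205  0.07 ] [252.  365.4]
square [ 0.567 -0.276  0.07 ] [208.6 376.6]
bar [ 0.475 -0.241  0.07 ] [225.4 336. ]
boxTL [0.61  0.001 0.05 ] [376.6 368.2]
boxTR [ 0.616 -0.315  0.05 ] [189.  410.2]
boxBL [ 0.419 -0.003  0.05 ] [347.2 302.4]
boxBR [ 0.421 -0.313  0.05 ] [184.8 333.2]
jar [0.749 0.098 0.075] [459.2 403.2]
drop [0.75  0.195 0.085] [515.2 386.4]
cup [0.354 0.295 0.06 ] [473.2 256.2]
petri [0.666 0.338 0.016] [560. 364.]
```

View pics/crop0.png

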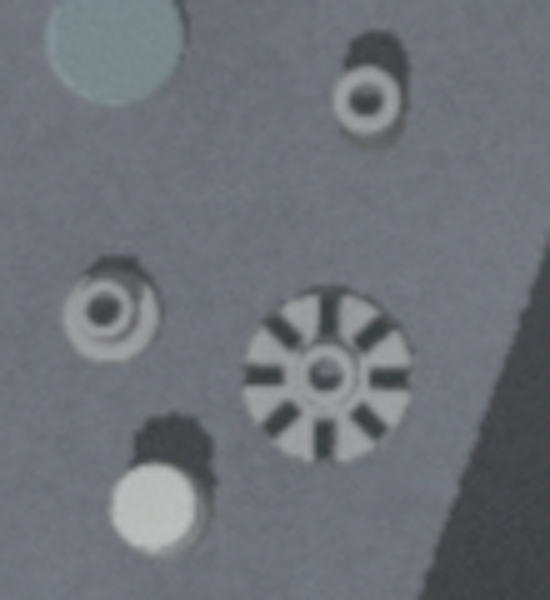

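jog_arm([
  [[0, -1, 0.87, -0.08, 0, 0, -0.7], [0, -1, 0.87, -0.08, 0, 0, -0.7], [0, -1, 0.87, -0.08, 0, 0, -0.7], [0, -1, 0.87, -0.08, 0, 0, -0.7], [0, -1, 0.87, -0.08, 0, 0, -0.7], [0, -1, 0.87, -0.08, 0, 0, -0.7], [0, -1, 0.87, -0.08, 0, 0, -0.7]],
])

```text
t: 0.85
eef_pos: [0.4289, -0.2947, 0.2469]
ee_rot: [-3.141, 0.001, -2.127]
force: [0.6, -0.4, 0.5]
width: 0.0874
gripper_force: 0.0
```

```bash
cat > to.py <<'E'
# units to go from the present pose to x y z (yaw -pi/2, straight down)
from h import *
import sys
from scipy.spatial.transform import Rotation as R
s=arm.get_state(); Rc=R.from_euler('xyz',s['ee_rot'])
T=R.from_euler('xyz',[np.pi,0,-np.pi/2])
print('t',s['t'],'p',s['eef_pos'].round(4),'rot',s['ee_rot'].round(4),'F',s['force'].round(2),'w',round(s['width'],4),'g',s['gripper_force'])
if len(sys.argv)>3:
    d=np.array([float(a) for a in sys.argv[1:4]])-s['eef_pos']
    print('shift',(Rc.inv().apply(d)/.25).round(3),'turn',((Rc.inv()*T).as_rotvec()/np.radians(45)).round(3))
E
python3 to.py .619 .168 .25
```

```text
t 0.85 p [ 0.4289 -0.2947  0.2469] rot [-3.1410e+00  5.0000e-04 -2.1266e+00] F [ 0.58 -0.42  0.47] w 0.0874 g 0.0
shift [-1.973  0.33  -0.011] turn [-0.001  0.    -0.708]
```

jog_arm([
  [[0, -1, 0.17, 0, 0, 0, -0.71], [0, -1, 0.17, 0, 0, 0, -0.71], [0, -1, 0.17, 0, 0, 0, -0.71], [0, -1, 0.17, 0, 0, 0, -0.71], [0, -1, 0.17, 0, 0, 0, -0.71], [0, -1, 0.17, 0, 0, 0, -0.71]],
])

```text
t: 1.45
eef_pos: [0.526, -0.0584, 0.2462]
ee_rot: [-3.141, 0.0, -1.566]
force: [-0.5, -0.1, -0.2]
width: 0.0877
gripper_force: 0.0
```

```bash
python3 to.py .619 .168 .25; python3 - <<'E'
from h import *
f=grab('wrist'); save(f,'w1.png')
E
```

```text
t 1.45 p [ 0.526  -0.0584  0.2462] rot [-3.1414e+00  4.0000e-04 -1.5660e+00] F [-0.5  -0.06 -0.19] w 0.0877 g 0.0
shift [-0.904 -0.377 -0.015] turn [-0.     0.     0.006]
```

View pics/w1.png

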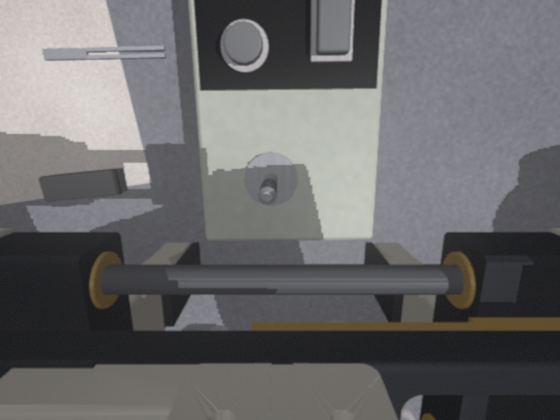

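```bash
python3 - <<'E'
from h import *
f=grab('wrist')
print('tip',ray(f,269,187,.147),'tip2',ray(f,267,193,.14),'seat',ray(f,271,179,.054),'round',ray(f,242,41,.07),'bar top centre x',ray(f,334,20,.07))
print('box edges',ray(f,206,235,.05),ray(f,373,239,.05),ray(f,195,20,.05),ray(f,383,30,.05))
E
```

```text
tip [ 0.53556138 -0.0808609   0.147     ] tip2 [ 0.53757193 -0.07443218  0.14      ] seat [ 0.53697275 -0.07324418  0.054     ] round [ 0.56361346 -0.20862793  0.07      ] bar top centre x [ 0.47629355 -0.22697815  0.07      ]
box edges [ 0.61405801 -0.00585927  0.05      ] [ 0.41668619 -0.00162271  0.05      ] [ 0.61236827 -0.23234307  0.05      ] [ 0.42358144 -0.22417042  0.05      ]
```

jog_arm([
  [[0, -1, -0.377, 0, 0, 0, 0.006], [0, -1, -0.377, 0, 0, 0, 0.006], [0, -1, -0.377, 0, 0, 0, 0.006], [0, -1, -0.377, 0, 0, 0, 0.006], [0, -1, -0.377, 0, 0, 0, 0.006], [0, -1, -0.377, 0, 0, 0, 0.006]],
])

```text
t: 2.15
eef_pos: [0.6195, 0.1894, 0.2456]
ee_rot: [3.141, -0.0, -1.575]
force: [0.7, -0.7, -0.5]
width: 0.0876
gripper_force: 0.0
```

```bash
python3 to.py .619 .168 .12; python3 - <<'E'
from h import *
f=grab('wrist'); save(f,'w2.png')
print(proj(f,[.619,.168,.06]))
E
```

```text
t 2.15 p [0.6195 0.1894 0.2456] rot [ 3.1409e+00 -4.0000e-04 -1.5745e+00] F [ 0.71 -0.71 -0.51] w 0.0876 g 0.0
shift [0.086 0.001 0.502] turn [ 0.001 -0.    -0.005]
[281.91710606 172.72617446]
```

View pics/w2.png

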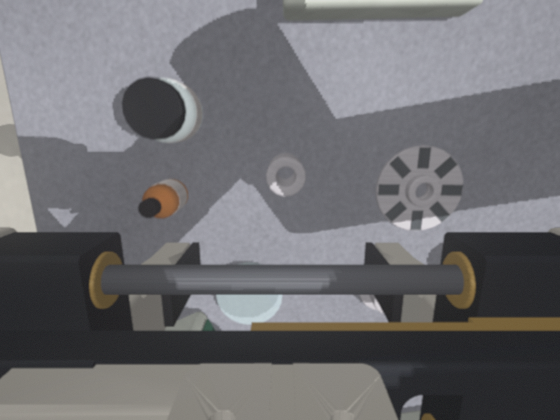

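```bash
python3 - <<'E'
from h import *
f=grab('wrist')
g=cv2.cvtColor(f['color'],cv2.COLOR_RGB2GRAY).astype(int)
print(g[176,262:310:2],g[152:202:2,285])
print('spacer',ray(f,285.5,176,.06),'bottom-of-rim L/R',ray(f,267,176,.06),ray(f,304,176,.06)); print('disc',ray(f,421,188,.008),'hub',ray(f,424,189.5,.022))
E
```

```text
[109 107 111 135 137 137 137 119 103 110 110 109 110 113 119 122 119 120
 136 137 134 132 115 109] [120 123 140 140 137 135 126 109 110 112 109 107 109 120 122 122 126 143
 141 140 139 122 108 109 107]
spacer [0.61531752 0.17208172 0.06      ] bottom-of-rim L/R [0.63547771 0.17200922 0.06      ] [0.59515434 0.17215423 0.06      ]
disc [0.44296959 0.19540263 0.008     ] hub [0.44533912 0.19471425 0.022     ]
```

jog_arm([
  [[0, 0.07, 0.016, 0.3, 0, 0, -0.005], [0, 0.07, 0.016, 0.6, 0, 0, -0.005], [0, 0.07, 0.016, 0.75, 0, 0, -0.005], [0, 0.07, 0.016, 0.806, 0, 0, -0.005], [0, 0.07, 0.016, 0.806, 0, 0, -0.005], [0, 0.07, 0.016, 0.806, 0, 0, -0.005]],
], newtons=25)

```text
t: 2.85
eef_pos: [0.6144, 0.168, 0.0454]
ee_rot: [3.14, -0.002, -1.572]
force: [0.6, -0.1, 1.5]
width: 0.0877
gripper_force: 0.0
```

jog_arm([
  [[255, 0, 0, 0, 0, 0, 0], [255, 0, 0, 0, 0, 0, 0], [255, 0, 0, 0, 0, 0, 0], [255, 0, 0, 0, 0, 0, 0], [255, 0, 0, 0, 0, 0, 0], [255, 0, 0, 0, 0, 0, 0], [255, 0, 0, 0, 0, 0, 0], [255, 0, 0, 0, 0, 0, 0]],
], newtons=25)

```text
t: 3.65
eef_pos: [0.6147, 0.17, 0.0453]
ee_rot: [-3.141, 0.0, -1.571]
force: [-0.3, -0.3, 3.5]
width: 0.0436
gripper_force: 25.0
```

```bash
python3 to.py .536 -.076 .22
```

```text
t 3.65 p [0.6147 0.17   0.0453] rot [-3.1412e+00  1.0000e-04 -1.5710e+00] F [-0.26 -0.26  3.52] w 0.0436 g 24.997039802838117
shift [ 0.984  0.314 -0.699] turn [-0.001  0.    -0.   ]
```

jog_arm([
  [[255, 0, 0, -0.2, 0, 0, 0], [255, 0, 0, -0.4, 0, 0, 0], [255, 0.15, 0.05, -0.6, 0, 0, 0], [255, 0.34, 0.11, -0.68, 0, 0, 0], [255, 0.53, 0.17, -0.68, 0, 0, 0], [255, 0.72, 0.23, -0.68, 0, 0, 0], [255, 0.9, 0.29, -0.68, 0, 0, 0], [255, 0.98, 0.31, -0.68, 0, 0, 0]],
])

```text
t: 4.45
eef_pos: [0.5348, -0.0774, 0.215]
ee_rot: [3.141, 0.0, -1.572]
force: [0.4, 0.3, -1.1]
width: 0.0436
gripper_force: 25.0
```

jog_arm([
  [[255, 0, 0, 0, 0, 0, 0], [255, 0, 0, 0, 0, 0, 0], [255, 0, 0, 0, 0, 0, 0]],
])

```text
t: 4.75
eef_pos: [0.5369, -0.0746, 0.2148]
ee_rot: [3.141, 0.0, -1.571]
force: [0.8, -0.8, -2.3]
width: 0.0433
gripper_force: 25.0
```

```bash
python3 to.py .536 -.078 .22; python3 - <<'E'
from h import *
f=grab('top'); g=grab('scene'); p=proj(f,[.536,-.076,.15]); q=proj(g,[.536,-.076,.16]);print(p,q)
def c(f,p,s=6):
    x,y=p.astype(int); im=f['color'][y-45:y+45,x-45:x+45,::-1]; return cv2.resize(im,None,fx=4.4,fy=4.4,interpolation=cv2.INTER_CUBIC)
w=grab('wrist'); im=np.hstack([c(f,p),c(g,q)]); cv2.imwrite('pics/ts1.png',im)
E
```

```text
t 4.75 p [ 0.5369 -0.0746  0.2148] rot [ 3.1412e+00  2.0000e-04 -1.5711e+00] F [ 0.77 -0.76 -2.32] w 0.0433 g 24.99410147080198
shift [ 0.013  0.004 -0.021] turn [ 0.  0. -0.]
[323.43624979 199.38850482] [228.5351103  215.00238648]
```

View pics/ts1.png

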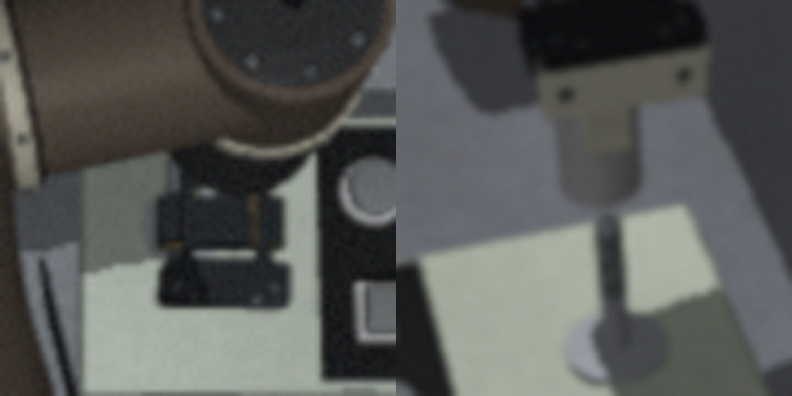

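```bash
python3 - <<'E'
from h import *
g=grab('scene'); c=cv2.cvtColor(g['color'],cv2.COLOR_RGB2GRAY).astype(int)
for r in list(range(204,218,3))+list(range(221,250,4)): print(r,c[r,214:252])
for p in ([.536,-.076,.147],[.536,-.076,.054],[.537,-.0746,.17],[.537,-.0746,.215]): print(p,proj(g,p))
E
```

```text
204 [106 107 108 109 107  97  85  81  83  83  84  85  84  83  83  82  82  79
  78  76  74  69  64  64  79  96 105 105 105 105 107 106 105 103 103 103
 104 103]
207 [109 108 110 109 108 100  89  84  82  83  84  83  83  82  81  79  77  74
  71  70  68  64  61  61  74  92 102 105 106 105 105 105 102 103 103 104
 103 103]
210 [106 108 108 109 109 103  91  83  82  83  84  83  84  83  81  79  77  75
  71  69  66  64  62  61  75  93 103 105 106 106 107 107 105 106 105 105
 104 105]
213 [106 108 109 109 110 107 100  91  84  83  84  83  84  83  82  80  77  74
  71  69  67  66  67  77  92 102 108 106 108 107 106 105 105 103 104 103
 105 105]
216 [106 106 106 108 107 106 108 107 106 101  96  93  90  88  86  84  83  83
  85  87  94 100 103 106 107 108 109 111 114 117 121 125 130 132 125 113
 108 107]
221 [109 110 112 114 117 121 126 131 137 143 146 152 154 140 108  85  80  74
  70  87 129 165 178 177 177 177 177 177 177 175 175 175 176 176 175 168
 148 124]
225 [170 171 172 172 172 173 173 173 172 173 172 174 169 149 109  71  54  49
  46  65 115 160 175 176 176 176 177 177 178 178 176 177 176 17
[... 484 characters left out ...]
5 135
 120 112]
241 [167 167 168 167 168 169 171 170 170 170 169 168 165 161 149 126  94  75
  70  65  63  74  93 103 107 107 105 100  93  90  90  89  87  88  88  88
  88  89]
245 [168 168 168 168 169 169 168 165 160 156 154 152 143 119  88  73  73  73
  72  67  62  62  65  69  71  71  71  71  72  76  81  85  87  88  87  87
  87  87]
249 [167 167 168 167 167 166 161 154 152 152 153 152 150 136 107  80  72  73
  73  69  68  68  70  72  72  72  73  72  72  72  75  81  85  87  88  87
  88  88]
[0.536, -0.076, 0.147] [228.84411018 219.25548175]
[0.536, -0.076, 0.054] [230.92639901 247.9162465 ]
[0.537, -0.0746, 0.17] [228.96832215 211.83240316]
[0.537, -0.0746, 0.215] [227.86631381 196.41751228]
```

jog_arm([
  [[255, -0.01, 0.004, 0, 0, 0, 0], [255, -0.01, 0.004, 0.04, 0, 0, 0], [255, -0.01, 0.004, 0.08, 0, 0, 0], [255, -0.01, 0.004, 0.12, 0, 0, 0], [255, -0.01, 0.004, 0.16, 0, 0, 0], [255, -0.01, 0.004, 0.2, 0, 0, 0], [255, -0.01, 0.004, 0.2, 0, 0, 0]],
])

```text
t: 5.65
eef_pos: [0.5351, -0.0727, 0.1632]
ee_rot: [3.139, -0.0, -1.572]
force: [0.2, -0.2, -1.0]
width: 0.0436
gripper_force: 25.0
```

```bash
python3 to.py .536 -.072 .0993; python3 - <<'E'
from h import *
g=grab('scene'); c=cv2.cvtColor(g['color'],cv2.COLOR_RGB2GRAY).astype(int)
for r in range(216,250,3): print(r,c[r,214:252])
E
```

```text
t 5.65 p [ 0.5351 -0.0727  0.1632] rot [ 3.1392e+00 -2.0000e-04 -1.5715e+00] F [ 0.17 -0.18 -1.01] w 0.0436 g 24.99394718091935
shift [-0.003 -0.004  0.256] turn [ 0.003 -0.    -0.001]
216 [106 107 109 109 107 103  96  89  85  84  85  84  86  87  88  86  84  84
  84  83  83  83  80  73  68  81 101 113 115 118 122 126 132 133 125 114
 109 107]
219 [108 108 108 108 109 108 104  95  85  82  83  84  84  86  87  87  85  86
  87  86  86  86  85  79  79 104 147 170 177 177 176 177 176 176 168 152
 129 112]
222 [122 128 134 138 142 146 146 130 102  83  83  84  85  85  85  83  81  79
  77  73  73  71  66  64  68  96 139 170 179 178 177 178 178 178 177 172
 159 133]
225 [171 172 174 173 173 174 172 155 121  92  83  84  84  85  84  84  82  80
  77  74  73  69  66  63  66  93 138 169 178 179 178 178 179 178 178 177
 175 162]
228 [172 174 176 175 175 175 172 161 133  99  84  84  84  84  83  83  81  80
  77  74  71  68  65  65  75 110 150 172 177 177 177 177 177 178 178 178
 178 175]
231 [174 173 174 175 175 175 175 173 169 156 136 117 101  93  88  84  81  79
  76  73  73  85 105 126 149 167 175 1
[... 304 characters left out ...]
71 171 172 171 173 173 172 172 172 173 173 173 173
 172 173]
240 [169 168 169 170 170 171 172 172 173 173 173 172 171 168 156 132  95  75
  70  66  76 111 149 164 167 169 169 172 173 173 173 172 171 171 171 171
 170 171]
243 [170 169 169 170 171 172 171 169 167 163 159 157 155 153 149 130  96  76
  71  67  72 103 137 152 153 153 153 151 151 155 166 171 169 161 152 147
 140 128]
246 [170 168 168 169 169 170 169 165 159 156 154 155 155 155 151 134 105  81
  73  67  69  83 108 122 116 101  87  77  75  81  93 104 102  94  88  87
  87  87]
249 [169 170 168 168 168 167 162 155 153 155 154 154 154 154 153 145 123  94
  77  70  68  68  71  72  73  72  72  73  72  74  75  81  87  88  88  88
  88  88]
```

jog_arm([
  [[255, -0.002, -0.002, 0.05, 0, 0, 0], [255, -0.002, -0.002, 0.1, 0, 0, 0], [255, -0.002, -0.002, 0.15, 0, 0, 0], [255, -0.002, -0.002, 0.2, 0, 0, 0], [255, -0.002, -0.002, 0.23, 0, 0, 0], [255, -0.002, -0.002, 0.24, 0, 0, 0], [255, -0.002, -0.002, 0.245, 0, 0, 0], [255, -0.002, -0.002, 0.245, 0, 0, 0]],
])

```text
t: 6.5
eef_pos: [0.5366, -0.0721, 0.104]
ee_rot: [-3.141, -0.0, -1.571]
force: [0.2, -0.3, -1.6]
width: 0.0432
gripper_force: 25.0
```

jog_arm([
  [[255, 0, 0, 0.004, 0, 0, 0], [255, 0, 0, 0.008, 0, 0, 0], [255, 0, 0, 0.012, 0, 0, 0], [255, 0, 0, 0.012, 0, 0, 0]],
])

```text
t: 6.9
eef_pos: [0.5363, -0.0721, 0.1008]
ee_rot: [-3.142, 0.0, -1.571]
force: [-0.3, -0.7, -2.0]
width: 0.0439
gripper_force: 25.0
```

jog_arm([
  [[255, 0, 0, 0.004, 0, 0, 0], [255, 0, 0, 0.008, 0, 0, 0], [255, 0, 0, 0.008, 0, 0, 0]],
])

```text
t: 7.2
eef_pos: [0.5365, -0.0721, 0.0992]
ee_rot: [-3.141, -0.0, -1.571]
force: [-1.0, 0.3, 2.9]
width: 0.0435
gripper_force: 25.0
```

jog_arm([
  [[0, 0, 0, 0, 0, 0, 0], [0, 0, 0, 0, 0, 0, 0], [0, 0, 0, 0, 0, 0, 0], [0, 0, 0, 0, 0, 0, 0], [0, 0, 0, -0.1, 0, 0, 0], [0, 0, 0, -0.25, 0, 0, 0], [0, 0, 0, -0.45, 0, 0, 0], [0, 0, 0, -0.6, 0, 0, 0]],
])

```text
t: 8.0
eef_pos: [0.5367, -0.0722, 0.2517]
ee_rot: [-3.14, -0.0, -1.571]
force: [2.2, -0.8, 0.6]
width: 0.0873
gripper_force: 0.0
```

```bash
python3 to.py .4445 .22 .25; python3 - <<'E'
from h import *
g=grab('scene'); c=cv2.cvtColor(g['color'],cv2.COLOR_RGB2GRAY).astype(int)
for z in (.054,.114,.147): print(z,proj(g,[.536,-.072,z]))
for r in (218,222,234,240,246): print(r,c[r,214:252])
save(g,'s2.png',(150,150,310,300),4)
E
```

```text
t 8.0 p [ 0.5367 -0.0722  0.2517] rot [-3.1397e+00 -2.0000e-04 -1.5709e+00] F [ 2.18 -0.85  0.56] w 0.0873 g 0.0
shift [-1.169  0.369  0.006] turn [-0.002 -0.    -0.   ]
0.054 [232.48040997 247.60392733]
0.114 [231.21600561 229.46436816]
0.147 [230.48332119 218.95303746]
218 [104 104 106 106 106 106 107 106 106 106 106 105 105 106 104  99  92  89
  94 103 114 123 130 136 141 145 151 158 164 167 167 169 172 170 159 137
 117 108]
222 [120 125 131 135 139 143 148 156 162 165 167 168 166 148 114  88  78  71
  64  77 122 162 175 176 175 176 177 177 176 175 174 175 175 175 174 170
 156 131]
234 [166 167 168 167 168 170 170 168 152 122 100 106 121 132 131 116  94  83
  81  81  78  77  74  71  65  68  92 132 160 165 158 150 139 132 125 113
 102  93]
240 [166 166 166 166 167 168 169 170 164 142 103  81  81  82  83  82  82  81
  80  76  74  73  70  67  63  61  64  72  83  88  88  88  87  87  86  86
  87  86]
246 [166 166 167 166 167 167 167 161 154 137 111  88  82  82  82  82  82  81
  79  78  74  72  69  66  63  60  59  62  68  73  77  83  85  86  86  85
  86  85]
```

View pics/s2.png

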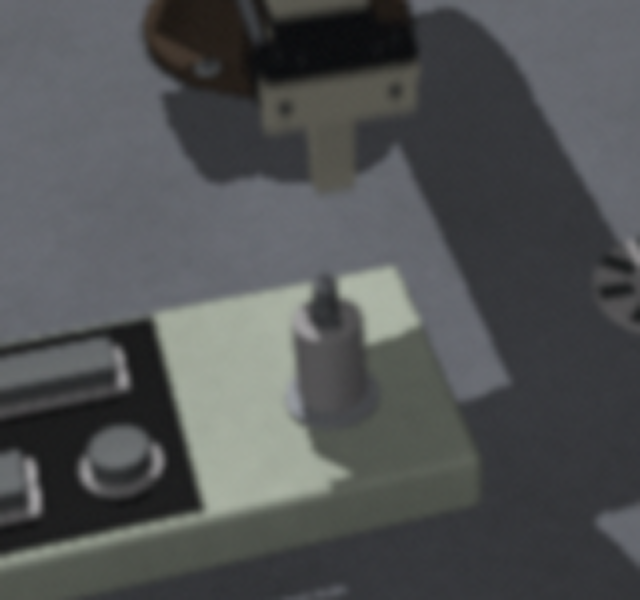

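jog_arm([
  [[0, -0.2, 0.06, 0, 0, 0, 0], [0, -0.4, 0.12, 0, 0, 0, 0], [0, -0.6, 0.18, 0, 0, 0, 0], [0, -0.8, 0.24, 0, 0, 0, 0], [0, -1, 0.3, 0, 0, 0, 0], [0, -1, 0.37, 0, 0, 0, 0]],
])

```text
t: 8.65
eef_pos: [0.4436, 0.1816, 0.2485]
ee_rot: [-3.141, 0.0, -1.569]
force: [-0.2, -0.5, -0.9]
width: 0.0878
gripper_force: 0.0
```

jog_arm([
  [[0, -0.17, 0, 0.15, 0, 0, 0], [0, -0.17, 0, 0.2, 0, 0, 0], [0, -0.17, 0, 0.2, 0, 0, 0], [0, -0.17, 0, 0.2, 0, 0, 0]],
])

```text
t: 9.05
eef_pos: [0.444, 0.2202, 0.1991]
ee_rot: [3.141, -0.001, -1.571]
force: [-0.5, 0.1, 0.4]
width: 0.0876
gripper_force: 0.0
```

```bash
python3 to.py .4445 .194 .012; python3 - <<'E'
from h import *
f=grab('wrist'); g=cv2.cvtColor(f['color'],cv2.COLOR_RGB2GRAY)
print(proj(f,[.4445,.194,.022]),proj(f,[.4445,.194,.008]))
save(f,'w3.png',(180,60,400,240),3)
E
```

```text
t 9.05 p [0.444  0.2202 0.1991] rot [ 3.1414e+00 -8.0000e-04 -1.5707e+00] F [-0.53  0.11  0.35] w 0.0876 g 0.0
shift [ 0.104 -0.002  0.748] turn [ 0.    -0.001  0.   ]
[281.10096371 169.34877851] [281.12609429 167.80045738]
```

View pics/w3.png

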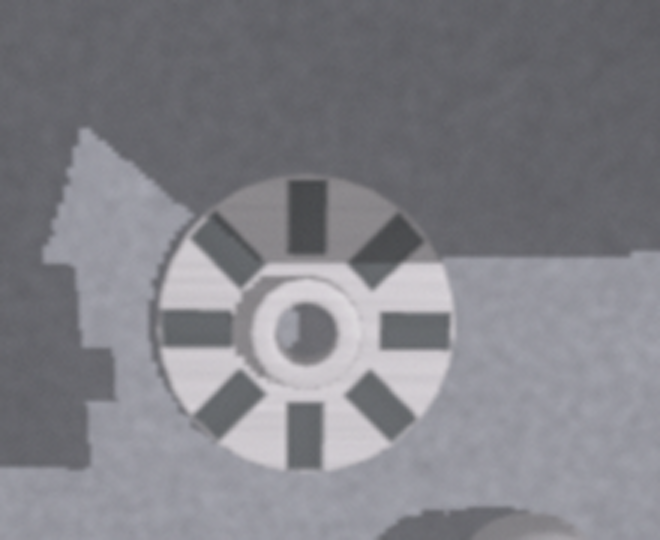

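jog_arm([
  [[0, 0.107, 0.003, 0.2, 0, 0, 0], [0, 0.107, 0.003, 0.4, 0, 0, 0], [0, 0.107, 0.003, 0.58, 0, 0, 0], [0, 0.107, 0.003, 0.68, 0, 0, 0], [0, 0.107, 0.003, 0.73, 0, 0, 0], [0, 0.107, 0.003, 0.75, 0, 0, 0], [0, 0.107, 0.003, 0.75, 0, 0, 0], [0, 0.107, 0.003, 0.75, 0, 0, 0]],
], newtons=30)

```text
t: 9.9
eef_pos: [0.4441, 0.1941, 0.0125]
ee_rot: [-3.14, 0.001, -1.571]
force: [0.1, -0.9, 0.3]
width: 0.0883
gripper_force: 0.0
```

jog_arm([
  [[255, 0, 0, 0, 0, 0, 0], [255, 0, 0, 0, 0, 0, 0], [255, 0, 0, 0, 0, 0, 0], [255, 0, 0, 0, 0, 0, 0], [255, 0, 0, 0, 0, 0, 0], [255, 0, 0, 0, 0, 0, 0], [255, 0, 0, 0, 0, 0, 0], [255, 0, 0, 0, 0, 0, 0]],
], newtons=30)

```text
t: 10.7
eef_pos: [0.4433, 0.1938, 0.0113]
ee_rot: [-3.142, 0.0, -1.571]
force: [0.7, 0.3, -0.2]
width: 0.0392
gripper_force: 30.0
```

```bash
python3 to.py .536 -.072 .18
```

```text
t 10.7 p [0.4433 0.1938 0.0113] rot [-3.1415e+00  1.0000e-04 -1.5711e+00] F [ 0.73  0.27 -0.19] w 0.0392 g 30.00002682209015
shift [ 1.063 -0.371 -0.675] turn [-0.  0. -0.]
```

jog_arm([
  [[255, 0, 0, -0.15, 0, 0, 0], [255, 0, 0, -0.3, 0, 0, 0], [255, 0.1, -0.04, -0.48, 0, 0, 0], [255, 0.25, -0.1, -0.63, 0, 0, 0], [255, 0.42, -0.16, -0.71, 0, 0, 0], [255, 0.6, -0.22, -0.71, 0, 0, 0], [255, 0.78, -0.3, -0.71, 0, 0, 0], [255, 0.95, -0.371, -0.71, 0, 0, 0]],
])

```text
t: 11.5
eef_pos: [0.5359, -0.0457, 0.1889]
ee_rot: [-3.142, 0.001, -1.571]
force: [1.0, 1.7, -3.2]
width: 0.0389
gripper_force: 30.0
```

jog_arm([
  [[255, 0.07, 0, 0, 0, 0, 0], [255, 0.112, 0, 0, 0, 0, 0], [255, 0.112, 0, 0, 0, 0, 0], [255, 0.112, 0, 0, 0, 0, 0], [255, 0.112, 0, 0, 0, 0, 0]],
])

```text
t: 12.0
eef_pos: [0.5357, -0.0708, 0.1889]
ee_rot: [-3.142, 0.0, -1.57]
force: [0.0, 0.5, -1.6]
width: 0.0389
gripper_force: 30.0
```

```bash
python3 to.py .5365 -.072 .1253; python3 - <<'E'
from h import *
g=grab('scene'); c=cv2.cvtColor(g['color'],cv2.COLOR_RGB2GRAY).astype(int)
for z in (.147,.174): print(z,proj(g,[.536,-.072,z]))
save(g,'s3.png',(170,160,290,260),5)
E
```

```text
t 12.0 p [ 0.5357 -0.0708  0.1889] rot [-3.1415e+00  2.0000e-04 -1.5699e+00] F [ 0.04  0.45 -1.63] w 0.0389 g 29.999239593744278
shift [ 0.005 -0.003  0.254] turn [-0.     0.     0.001]
0.147 [230.48332119 218.95303746]
0.174 [229.86280165 210.05086084]
```

View pics/s3.png

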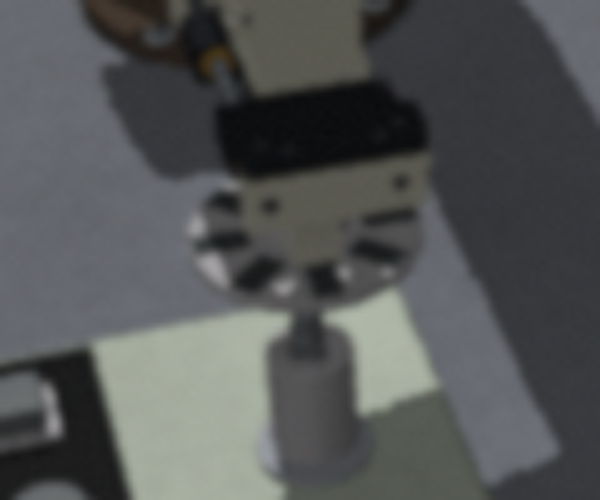

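jog_arm([
  [[255, 0.003, -0.002, 0.03, 0, 0, 0], [255, 0.003, -0.002, 0.06, 0, 0, 0], [255, 0.003, -0.002, 0.09, 0, 0, 0], [255, 0.003, -0.002, 0.12, 0, 0, 0], [255, 0.003, -0.002, 0.12, 0, 0, 0]],
])

```text
t: 12.55
eef_pos: [0.5354, -0.0726, 0.1572]
ee_rot: [3.139, -0.0, -1.571]
force: [0.3, -0.2, -3.7]
width: 0.0391
gripper_force: 30.0
```

jog_arm([
  [[255, 0, 0, 0.03, 0, 0, 0], [255, 0, 0, 0.06, 0, 0, 0], [255, 0, 0, 0.09, 0, 0, 0], [255, 0, 0, 0.11, 0, 0, 0], [255, 0, 0, 0.122, 0, 0, 0], [255, 0, 0, 0.122, 0, 0, 0], [255, 0, 0, 0.122, 0, 0, 0]],
])

```text
t: 13.25
eef_pos: [0.5365, -0.0726, 0.1284]
ee_rot: [-3.141, -0.0, -1.571]
force: [-0.6, -1.0, -2.3]
width: 0.039
gripper_force: 30.0
```

jog_arm([
  [[255, 0, 0, 0.003, 0, 0, 0], [255, 0, 0, 0.006, 0, 0, 0], [255, 0, 0, 0.009, 0, 0, 0], [255, 0, 0, 0.009, 0, 0, 0]],
])

```text
t: 13.65
eef_pos: [0.5363, -0.0726, 0.126]
ee_rot: [3.142, 0.0, -1.571]
force: [-0.4, 0.2, -3.1]
width: 0.039
gripper_force: 30.0
```

jog_arm([
  [[255, 0, 0, 0.003, 0, 0, 0], [255, 0, 0, 0.003, 0, 0, 0]],
])

```text
t: 13.85
eef_pos: [0.5364, -0.0726, 0.1254]
ee_rot: [-3.141, 0.0, -1.571]
force: [0.4, -0.4, -2.5]
width: 0.0391
gripper_force: 30.0
```

jog_arm([
  [[255, 0, 0, 0.003, 0, 0, 0], [255, 0, 0, 0.006, 0, 0, 0], [255, 0, 0, 0.006, 0, 0, 0]],
])

```text
t: 14.15
eef_pos: [0.5366, -0.0727, 0.1252]
ee_rot: [-3.141, -0.0, -1.571]
force: [-3.8, 1.3, 10.0]
width: 0.0391
gripper_force: 30.0
```

jog_arm([
  [[0, 0, 0, -0.002, 0, 0, 0], [0, 0, 0, -0.002, 0, 0, 0], [0, 0, 0, -0.002, 0, 0, 0], [0, 0, 0, -0.002, 0, 0, 0], [0, 0, 0, -0.1, 0, 0, 0], [0, 0, 0, -0.25, 0, 0, 0], [0, 0, 0, -0.4, 0, 0, 0], [0, 0, 0, -0.5, 0, 0, 0]],
])

```text
t: 14.95
eef_pos: [0.5371, -0.0727, 0.2516]
ee_rot: [-3.139, -0.0, -1.571]
force: [0.9, -1.2, -0.1]
width: 0.0872
gripper_force: 0.0
```

```bash
python3 to.py .484 .362 .2; python3 - <<'E'
from h import *
g=grab('scene'); c=cv2.cvtColor(g['color'],cv2.COLOR_RGB2GRAY).astype(int)
for p in ([.536,-.072,.122],[.536-.031*.55,-.072-.95*.055,.122],[.536+.31*.055,-.072+.95*.055,.122],[.536,-.072,.136],[.536,-.072,.147]): print(p,proj(g,p))
save(g,'s4.png',(180,180,280,260),5)
E
```

```text
t 14.95 p [ 0.5371 -0.0727  0.2516] rot [-3.1389e+00 -1.0000e-04 -1.5709e+00] F [ 0.91 -1.23 -0.08] w 0.0872 g 0.0
shift [-1.739  0.213  0.206] turn [-0.003 -0.    -0.   ]
[0.536, -0.072, 0.122] [231.04090722 226.95234921]
[0.51895, -0.12425, 0.122] [208.40545166 226.60809576]
[0.55305, -0.019749999999999997, 0.122] [253.67269329 227.29654684]
[0.536, -0.072, 0.136] [230.7306255  222.50094601]
[0.536, -0.072, 0.147] [230.48332119 218.95303746]
```

View pics/s4.png

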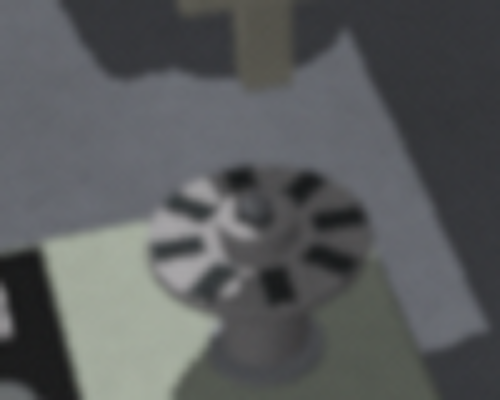

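jog_arm([
  [[0, -0.2, 0.03, 0, 0, 0, 0], [0, -0.4, 0.06, 0, 0, 0, 0], [0, -0.6, 0.1, 0, 0, 0, 0], [0, -0.8, 0.15, 0, 0, 0, 0], [0, -1, 0.2, 0, 0, 0, 0], [0, -1, 0.213, 0, 0, 0, 0]],
])

```text
t: 15.6
eef_pos: [0.4823, 0.1816, 0.2484]
ee_rot: [-3.142, 0.0, -1.567]
force: [0.6, -1.4, 0.6]
width: 0.0876
gripper_force: 0.0
```

jog_arm([
  [[0, -0.2, 0, 0.05, 0, 0, 0], [0, -0.4, 0, 0.1, 0, 0, 0], [0, -0.6, 0, 0.16, 0, 0, 0], [0, -0.72, 0, 0.2, 0, 0, 0], [0, -0.74, 0, 0.206, 0, 0, 0], [0, -0.74, 0, 0.206, 0, 0, 0], [0, -0.74, 0, 0.206, 0, 0, 0]],
])

```text
t: 16.3
eef_pos: [0.4833, 0.3617, 0.1973]
ee_rot: [3.141, -0.0, -1.571]
force: [-0.3, -0.3, 0.1]
width: 0.0877
gripper_force: 0.0
```

```bash
python3 - <<'E'
from h import *
import pickle
t=pickle.load(open('F0.pkl','rb'))['top']
print('top neck',ray(t,191.2,222.2,.038),'flange',ray(t,192,223.2,.01))
f=grab('wrist'); np.save('w4.npy',f['color']); pickle.dump(f,open('w4.pkl','wb'))
u,v=proj(f,[.483,.332,.01]).astype(int); print(u,v,proj(f,[.483,.332,.038]))
hs=cv2.cvtColor(f['color'],cv2.COLOR_RGB2HSV); g=cv2.cvtColor(f['color'],cv2.COLOR_RGB2GRAY)
bg=np.median(g[:150]); print(bg)
for r in range(v-56,v+57,8): print(r,g[r,u-56:u+57:4])
E
python3 to.py .483 .332 .014
```

```text
top neck [0.47887463 0.33238933 0.038     ] flange [0.47968093 0.33431703 0.01      ]
281 164 [281.86109595 167.99784242]
107.0
108 [136 138 139 142 140 144 137 140 142 139 143 137 136 136 140 142 145 143
 138 139 137 142 139 136 143 138 137 137 138]
116 [140 142 144 143 144 139 139 138 141 139 139 140 140 137 140 141 145 141
 142 140 140 137 143 140 139 140 140 136 138]
124 [137 136 135 142 142 138 138 138 140 136 137 141 137 142 144 142 143 140
 140 139 143 138 138 143 143 140 139 142 139]
132 [141 141 142 135 137 138 137 137 138 138 143 139 137 137 138 143 142 141
 142 141 136 138 141 140 137 140 143 141 141]
140 [140 139 139 138 134 138 144 141 139 143 143 135 109 129 137 148 142 136
 142 140 140 142 143 139 144 143 139 142 140]
148 [133 134 139 139 141 139 140 137 115 102 177 187 188 186 188 184 185 185
 189 183 146 140 142 138 138 142 140 142 139]
156 [139 137 136 139 136 139 102  97 109 123 125 123 142 186 189 188 190 140
 188 185 191 146 140 143 140 142 143 138 141]
164 [140 143 139 143 142 125  96  99 121 124 125 180 187 101  97  97 106 183
 196 187 189 191 145 145 142 139 1
[... 335 characters left out ...]
 188 177 141 136 140 140 139 142 138 140 141]
196 [140 140 139 141 139 136 139 139 140 137 143 145 141 144 157 155 147 137
 139 142 139 142 138 142 142 141 141 139 139]
204 [143 140 136 140 140 140 138 138 138 140 144 142 145 141 142 141 140 143
 143 141 139 145 140 142 140 139 141 141 141]
212 [137 135 139 139 137 140 136 138 139 140 139 139 144 144 136 136 134 139
 141 139 139 140 142 140 139 144 146 141 142]
220 [139 143 142 139 141 142 138 138 142 139 140 142 138 139 138 141 140 139
 139 140 143 143 140 141 138 139 142 136 143]
t 16.35 p [0.4835 0.3615 0.1977] rot [-3.1413e+00  2.0000e-04 -1.5719e+00] F [0.01 0.03 0.58] w 0.0878 g 0.0
shift [0.118 0.002 0.735] turn [-0.     0.    -0.001]
```

```bash
python3 - <<'E'
from h import *
import pickle
f=pickle.load(open('w4.pkl','rb')); g=cv2.cvtColor(f['color'],cv2.COLOR_RGB2GRAY)
m=(g<150).astype(np.uint8); n,l,st,c=cv2.connectedComponentsWithStats(m,connectivity=4)
k=l[172,283]; print('bore',st[k],c[k]); x,y,w,h=st[k][:4]
print('bore pt',ray(f,x+w/2-.5,y+h/2-.5,.038))
m=(g>165).astype(np.uint8); n,l,st,c=cv2.connectedComponentsWithStats(m); k=l[164,301]; print('bright',st[k])
x0,y0,w,h=st[k][:4]; print('flange right edge',ray(f,x0+w,168,.01),'top/bottom',ray(f,283,y0,.01),ray(f,283,y0+h,.01))
E
```

```text
bore [273 161  22  23 385] [282.98961039 171.83116883]
bore pt [0.48135764 0.33601101 0.038     ]
bright [ 263  141   48   55 1489]
flange right edge [0.45125314 0.33532712 0.01      ] top/bottom [0.48175438 0.30657213 0.01      ] [0.48175252 0.366414   0.01      ]
```

jog_arm([
  [[0, 0.106, 0.008, 0.2, 0, 0, 0], [0, 0.106, 0.008, 0.4, 0, 0, 0], [0, 0.106, 0.008, 0.57, 0, 0, 0], [0, 0.106, 0.008, 0.67, 0, 0, 0], [0, 0.106, 0.008, 0.72, 0, 0, 0], [0, 0.106, 0.008, 0.735, 0, 0, 0], [0, 0.106, 0.008, 0.735, 0, 0, 0], [0, 0.106, 0.008, 0.735, 0, 0, 0]],
], newtons=30)

```text
t: 17.15
eef_pos: [0.4822, 0.3368, 0.0153]
ee_rot: [-3.14, 0.002, -1.571]
force: [0.6, -0.3, 0.2]
width: 0.0877
gripper_force: 0.0
```

jog_arm([
  [[255, 0, 0, 0, 0, 0, 0], [255, 0, 0, 0, 0, 0, 0], [255, 0, 0, 0, 0, 0, 0], [255, 0, 0, 0, 0, 0, 0], [255, 0, 0, 0, 0, 0, 0], [255, 0, 0, 0, 0, 0, 0], [255, 0, 0, 0, 0, 0, 0], [255, 0, 0, 0, 0, 0, 0]],
], newtons=30)

```text
t: 17.95
eef_pos: [0.4813, 0.336, 0.0135]
ee_rot: [3.142, -0.0, -1.571]
force: [0.3, 0.1, 0.1]
width: 0.0381
gripper_force: 30.0
```

```bash
python3 to.py .5365 -.072 .19
```

```text
t 17.95 p [0.4813 0.336  0.0135] rot [ 3.1416e+00 -1.0000e-04 -1.5711e+00] F [0.33 0.1  0.12] w 0.0381 g 29.99987858114764
shift [ 1.632 -0.221 -0.706] turn [ 0. -0. -0.]
```

jog_arm([
  [[255, 0, 0, -0.15, 0, 0, 0], [255, 0, 0, -0.3, 0, 0, 0], [255, 0.1, -0.02, -0.48, 0, 0, 0], [255, 0.25, -0.04, -0.63, 0, 0, 0], [255, 0.42, -0.06, -0.7, 0, 0, 0], [255, 0.6, -0.1, -0.7, 0, 0, 0], [255, 0.78, -0.14, -0.7, 0, 0, 0], [255, 0.96, -0.18, -0.7, 0, 0, 0]],
])

```text
t: 18.75
eef_pos: [0.526, 0.0943, 0.1889]
ee_rot: [-3.141, 0.001, -1.571]
force: [0.3, 0.8, -0.4]
width: 0.0375
gripper_force: 30.0
```

jog_arm([
  [[255, 0.15, 0, 0, 0, 0, 0], [255, 0.3, -0.02, 0, 0, 0, 0], [255, 0.45, -0.041, 0, 0, 0, 0], [255, 0.58, -0.041, 0, 0, 0, 0], [255, 0.65, -0.041, 0, 0, 0, 0], [255, 0.671, -0.041, 0, 0, 0, 0], [255, 0.671, -0.041, 0, 0, 0, 0], [255, 0.671, -0.041, 0, 0, 0, 0]],
])

```text
t: 19.55
eef_pos: [0.5363, -0.0713, 0.1884]
ee_rot: [3.141, 0.0, -1.571]
force: [1.0, 0.1, -0.5]
width: 0.038
gripper_force: 30.0
```

```bash
python3 to.py .5365 -.072 .1495;  python3 - <<'E'
from h import *
g=grab('scene'); c=cv2.cvtColor(g['color'],cv2.COLOR_RGB2GRAY).astype(int)
for z in (.147,.177,.187): print(z,proj(g,[.536,-.072,z]))
for r in range(200,226,2): print(r,c[r,208:254])
E
```

```text
t 19.55 p [ 0.5363 -0.0713  0.1884] rot [ 3.1414e+00  2.0000e-04 -1.5710e+00] F [ 0.98  0.14 -0.46] w 0.038 g 29.999981343280524
shift [ 0.003 -0.001  0.156] turn [ 0.  0. -0.]
0.147 [230.48332119 218.95303746]
0.177 [229.79264237 209.04433281]
0.187 [229.55698515 205.66351712]
200 [108 108 109 109 112 112 111 110 111 108 100  92  88  82  72  61  60  72
  83  88  88  89  88  89  88  88  88  88  89  88  89  89  88  89  88  88
  88  89  89  89  89  88  89  89  90  92]
202 [109 109 109 109 110 110 110 108 108 106  99  93  88  80  67  57  61  73
  85  89  89  88  88  89  89  88  89  89  88  88  88  89  88  87  89  92
  92  94  95  97  98  97  98  99 100 101]
204 [107 107 107 107 109 109 107 108 106 101  95  92  91  88  87  84  84  87
  88  88  89  87  87  88  87  86  86  85  85  83  80  81  81  83  88  98
 103 106 105 104 104 105 105 105 105 104]
206 [107 107 108 109 109 109 110 109 102  94  88  89  88  88  87  87  86  86
  87  88  85  85  84  84  84  83  83  82  83  81  78  79  80  80  81  90
 101 106 105 103 104 103 104 105 105 105]
208 [108 108 109 109 109 109 109 108 101  90  83  81 
[... 974 characters left out ...]
8 150 127
  92  72  71  73  76  75  74  77  79  76  67  54  38  29  31  37  49  64
  74  79  82  83  87  90  98 104 106 108]
220 [106 106 107 106 101  84  67  61  64  73  82  95 106 122 133 137 138 131
 112  89  77  77  77  74  69  69  75  82  82  75  65  53  54  65  75  79
  78  79  78  78  77  75  74  79  91 102]
222 [108 110 120 135 141 130 112  98  89  76  64  59  60  69  85  92  89  83
  76  67  66  72  77  73  66  59  66  78  82  80  78  75  78  77  69  59
  53  50  46  43  41  37  35  41  60  85]
224 [142 145 151 159 164 165 162 160 155 145 129 118 115 128 135 124  98  83
  78  70  63  62  60  57  54  55  66  78  82  79  74  73  76  73  59  39
  30  29  31  34  35  38  41  45  55  74]
```

jog_arm([
  [[255, -0.005, 0, 0, 0, 0, 0], [255, -0.005, 0, 0.03, 0, 0, 0], [255, -0.005, 0, 0.06, 0, 0, 0], [255, -0.005, 0, 0.09, 0, 0, 0], [255, -0.005, 0, 0.12, 0, 0, 0], [255, -0.005, 0, 0.135, 0, 0, 0], [255, -0.005, 0, 0.143, 0, 0, 0], [255, -0.005, 0, 0.143, 0, 0, 0]],
])

```text
t: 20.4
eef_pos: [0.5362, -0.0707, 0.1525]
ee_rot: [3.141, -0.0, -1.571]
force: [0.3, 0.2, -0.2]
width: 0.0377
gripper_force: 30.0
```

jog_arm([
  [[255, 0, 0, 0.003, 0, 0, 0], [255, 0, 0, 0.006, 0, 0, 0], [255, 0, 0, 0.009, 0, 0, 0], [255, 0, 0, 0.009, 0, 0, 0]],
])

```text
t: 20.8
eef_pos: [0.5364, -0.0706, 0.1506]
ee_rot: [-3.141, 0.0, -1.571]
force: [0.1, 0.2, -1.6]
width: 0.038
gripper_force: 30.0
```

jog_arm([
  [[255, 0, 0, 0.003, 0, 0, 0], [255, 0, 0, 0.006, 0, 0, 0], [255, 0, 0, 0.006, 0, 0, 0]],
])

```text
t: 21.1
eef_pos: [0.5365, -0.0706, 0.1495]
ee_rot: [-3.141, -0.0, -1.571]
force: [-1.3, 0.4, 2.0]
width: 0.0375
gripper_force: 30.0
```

jog_arm([
  [[0, 0, 0, 0, 0, 0, 0], [0, 0, 0, 0, 0, 0, 0], [0, 0, 0, 0, 0, 0, 0], [0, 0, 0, 0, 0, 0, 0], [0, 0, 0, -0.06, 0, 0, 0], [0, 0, 0, -0.2, 0, 0, 0], [0, 0, 0, -0.35, 0, 0, 0], [0, 0, 0, -0.35, 0, 0, 0]],
])

```text
t: 21.9
eef_pos: [0.5392, -0.0707, 0.2419]
ee_rot: [-3.133, 0.0, -1.57]
force: [0.2, -0.2, 0.5]
width: 0.0871
gripper_force: 0.0
```

```bash
python3 to.py .563 -.19 .2;  python3 - <<'E'
from h import *
g=grab('scene'); c=cv2.cvtColor(g['color'],cv2.COLOR_RGB2GRAY).astype(int)
for z in (.136,.146,.174): print(z,proj(g,[.536,-.072,z]))
for r in range(206,230,2): print(r,c[r,208:254])
E
```

```text
t 21.9 p [ 0.5392 -0.0707  0.2419] rot [-3.1329e+00  1.0000e-04 -1.5704e+00] F [ 0.21 -0.23  0.49] w 0.0871 g 0.0
shift [ 0.477 -0.094  0.169] turn [-0.011  0.     0.   ]
0.136 [230.7306255  222.50094601]
0.146 [230.50593286 219.27743182]
0.174 [229.86280165 210.05086084]
206 [106 107 107 107 108 110 109 108 109 109 108 109 108 108 110 112 115 122
 127 122 103  90  87  87  89  89  88  91  95  99 103 104 105 106 105 105
 105 104 104 103 102 102 103 104 104 104]
208 [107 106 107 107 106 109 108 109 109 109 109 110 109 109 113 115 110 100
  94  88  80  77  80  82  85  86  86  84  84  85  92 100 105 106 106 105
 106 105 103 103 103 103 104 104 103 104]
210 [109 108 108 108 108 107 106 107 107 109 109 111 110 112 120 127 118  88
  67  62  66  73  78  82  83  84  84  81  80  79  83  95 104 106 106 106
 106 107 106 105 105 106 105 105 104 103]
212 [107 107 109 108 106 105 106 107 109 109 110 110 110 109 107 103  94  84
  75  70  72  75  78  80  81  82  80  80  76  71  74  90 100 104 104 105
 106 107 106 105 105 105 104 105 103 104]
214 [106 107 108 107 106 106 107 109 108 110 110 112 118 12
[... 776 characters left out ...]
4 117  91
  83  82  82  82  80  78  75  73  71  70  72  75  79  80  80  77  71  60
  52  48  46  44  41  37  35  40  60  84]
224 [141 144 149 158 163 163 162 158 153 143 127 116 119 138 153 154 135 101
  82  81  81  81  80  79  81  79  78  79  80  80  80  76  73  65  57  45
  35  30  32  33  35  37  40  43  55  73]
226 [168 165 162 161 161 160 159 154 148 144 137 120 100  93 102 106 100  88
  84  83  83  83  84  83  82  82  81  80  78  74  72  68  66  66  66  62
  60  61  64  69  73  74  76  76  78  81]
228 [161 146 125 112 104  98  92  84  77  72  68  60  61  72  80  83  84  86
  86  86  86  85  84  83  80  79  76  73  70  68  70  73  75  73  66  63
  65  69  73  76  78  79  81  81  81  83]
```

jog_arm([
  [[255, 0.15, -0.03, 0, -0.01, 0, 0], [255, 0.33, -0.06, 0, -0.01, 0, 0], [255, 0.5, -0.096, 0, -0.01, 0, 0], [255, 0.545, -0.096, 0.15, -0.01, 0, 0], [255, 0.545, -0.096, 0.35, -0.01, 0, 0], [255, 0.545, -0.096, 0.5, -0.01, 0, 0], [255, 0.545, -0.096, 0.58, -0.01, 0, 0], [255, 0.545, -0.096, 0.58, -0.01, 0, 0]],
], newtons=10)

```text
t: 22.75
eef_pos: [0.5572, -0.2066, 0.0871]
ee_rot: [3.126, 0.001, -1.572]
force: [-0.1, 0.5, -0.1]
width: 0.0292
gripper_force: 0.0
```

```bash
python3 to.py .563 -.207 .07;  python3 - <<'E'
from h import *
f=grab('wrist'); g=cv2.cvtColor(f['color'],cv2.COLOR_RGB2GRAY)
t=grab('top'); h=cv2.cvtColor(t['color'],cv2.COLOR_RGB2GRAY)
u,v=proj(t,[.563,-.207,.07]); print(u,v); s=grab('scene');u,v=proj(s,[.563,-.207,.07]).astype(int);print(u,v); c=cv2.cvtColor(s['color'],cv2.COLOR_RGB2GRAY)
for r in range(v-20,v+16,3): print(r,c[r,u-28:u+28:2])
E
```

```text
t 22.75 p [ 0.5572 -0.2066  0.0871] rot [ 3.1258e+00  1.0000e-03 -1.5721e+00] F [-0.11  0.54 -0.15] w 0.0292 g 0.0
shift [ 0.002 -0.024  0.068] turn [ 0.02   0.001 -0.002]
363.3910170834158 196.1515518185231
179 261
241 [111 114 111  65  15  14  16  16  14  15  15  16  15  16  15  15  15  17
  15  21  24  16  76 167 178 178 179 181]
244 [115 115 112  63  16  17  18  15  15  17  15  15  16  16  17  14  15  23
  22  17  17  15  53 163 180 179 178 179]
247 [ 76  67  57  38  18  20  19  18  26  19  15  16  16  16  16  15  18  24
  31  39  53  62  84 150 180 179 179 180]
250 [ 54  57  66  59  22  15  16  16  18  20  28  36  48  60  69  83  86  91
  94  91  75  78  96 143 179 180 179 179]
253 [ 74  65  55  45  56  58  66  77  87  89  93  94  94  94  95  94  95  94
  95  92  77  86  94 133 178 179 179 180]
256 [ 27  27  30  34  71  94  80  59  83  94  95  94  94  94  94  94  94  92
  86  81  72  58 106 172 178 178 180 183]
259 [ 31  30  30  30  54  91  91  80  89  91  89  88  92  92  87  82  72  53
  36  20  15  15  68 165 179 179 181 183]
262 [ 53  69  46  31  37  64  62  49  38  33  38  52  53  53  52  52  51  49
  54  59  17  13  40 133 181 181 183 182]
265 [115 115 103 132  56  24  10  14  11  27  66  58  55  53  53  52  50  43
  53  75  32  10  27  91 172 182 181 182]
268 [118 118 109 163  92  24   9  10  10  32  77  64  56  55  53  49  44  52
  74  64  19  10  19  53 149 183 183 183]
271 [117 116 103 137 107  28  10  10   9  16  59  85  83  74  71  72  78  74
  53  19  10   8  11  35 117 182 185 185]
274 [ 61  54  53 129 152  40  15   8   8   9  11  25  42  53  55  46  31  17
  10   9  10   9  11  26  72 167 185 186]
```

jog_arm([
  [[255, 0, 0, 0, 0, 0, 0], [255, 0, 0, 0, 0, 0, 0], [255, 0, 0, 0, 0, 0, 0], [255, 0, 0, 0, 0, 0, 0]],
])

```text
t: 23.3
eef_pos: [0.5605, -0.2068, 0.0922]
ee_rot: [3.135, 0.0, -1.571]
force: [-0.0, 0.4, -1.3]
width: 0.0005
gripper_force: 0.0
```

```bash
python3 to.py .563 -.207 .072
```

```text
t 23.3 p [ 0.5605 -0.2068  0.0922] rot [ 3.1348  0.     -1.5712] F [-0.04  0.42 -1.25] w 0.0005 g 0.0
shift [ 0.001 -0.01   0.081] turn [ 0.009  0.    -0.   ]
```

jog_arm([
  [[255, 0, -0.01, 0.03, 0.009, 0, 0], [255, 0, -0.01, 0.055, 0.009, 0, 0], [255, 0, -0.01, 0.07, 0.009, 0, 0], [255, 0, -0.01, 0.07, 0.009, 0, 0]],
])

```text
t: 23.7
eef_pos: [0.562, -0.2068, 0.0729]
ee_rot: [3.139, 0.0, -1.571]
force: [-0.3, -0.6, -0.3]
width: 0.0007
gripper_force: 0.0
```

jog_arm([
  [[255, 0, 0, 0.004, 0, 0, 0], [255, 0, 0, 0.008, 0, 0, 0], [255, 0, 0, 0.012, 0, 0, 0], [255, 0, 0, 0.012, 0, 0, 0]],
])

```text
t: 24.1
eef_pos: [0.5626, -0.2069, 0.071]
ee_rot: [3.141, 0.0, -1.571]
force: [1.1, 0.2, -0.5]
width: 0.0005
gripper_force: 0.0
```

Not touching yet; 1 mm steps now.

jog_arm([
  [[255, 0, 0, 0.004, 0, 0, 0], [255, 0, 0, 0.008, 0, 0, 0], [255, 0, 0, 0.008, 0, 0, 0]],
])

```text
t: 24.4
eef_pos: [0.5628, -0.2069, 0.0695]
ee_rot: [3.141, -0.0, -1.571]
force: [-1.4, 0.4, 5.9]
width: 0.0006
gripper_force: 2.8
```

jog_arm([
  [[255, 0, 0, 0.004, 0, 0, 0], [255, 0, 0, 0.004, 0, 0, 0]],
])

```text
t: 24.6
eef_pos: [0.5629, -0.2069, 0.0689]
ee_rot: [3.141, -0.0, -1.571]
force: [-1.7, 1.7, 7.7]
width: 0.0006
gripper_force: 4.0
```

jog_arm([
  [[255, 0, 0, 0.004, 0, 0, 0], [255, 0, 0, 0.004, 0, 0, 0]],
])

```text
t: 24.8
eef_pos: [0.5629, -0.2069, 0.068]
ee_rot: [3.142, -0.0, -1.571]
force: [-3.8, 1.8, 8.5]
width: 0.0002
gripper_force: 4.6
```

jog_arm([
  [[255, 0, 0, 0.003, 0, 0, 0], [255, 0, 0, 0.003, 0, 0, 0]],
])

```text
t: 25.0
eef_pos: [0.5629, -0.2069, 0.0673]
ee_rot: [3.142, -0.0, -1.571]
force: [-2.4, 0.9, 9.1]
width: 0.0005
gripper_force: 4.7
```

jog_arm([
  [[255, 0, 0, 0.003, 0, 0, 0], [255, 0, 0, 0.003, 0, 0, 0]],
])

```text
t: 25.2
eef_pos: [0.5629, -0.2069, 0.0665]
ee_rot: [-3.142, -0.0, -1.571]
force: [-1.8, 1.9, 8.0]
width: 0.0006
gripper_force: 4.3
```

jog_arm([
  [[255, 0, 0, 0.005, 0, 0, 0], [255, 0, 0, 0.005, 0, 0, 0]],
])

```text
t: 25.4
eef_pos: [0.5629, -0.2069, 0.0651]
ee_rot: [3.142, -0.0, -1.571]
force: [-1.8, 1.4, 6.8]
width: 0.0008
gripper_force: 3.2
```

jog_arm([
  [[255, 0, 0, -0.05, 0, 0, 0], [255, 0, 0, -0.14, 0, 0, 0], [255, 0.03, 0.08, -0.14, 0, 0, 0], [255, 0.08, 0.2, -0.14, 0, 0, 0], [255, 0.133, 0.32, -0.14, 0, 0, 0], [255, 0.133, 0.35, -0.1, 0, 0, 0], [255, 0.133, 0.35, -0.04, 0, 0, 0], [255, 0.133, 0.35, -0.035, 0, 0, 0]],
])

```text
t: 26.2
eef_pos: [0.4742, -0.2399, 0.0722]
ee_rot: [3.139, 0.001, -1.572]
force: [-0.5, -0.1, -0.5]
width: 0.0008
gripper_force: 0.0
```

```bash
python3 to.py .4755 -.24 .072;  python3 - <<'E'
from h import *
s=grab('scene'); c=cv2.cvtColor(s['color'],cv2.COLOR_RGB2GRAY)
for p in ([.4755,-.24,.07],[.4755,-.195,.07],[.4755,-.285,.07],[.4595,-.24,.07],[.4915,-.24,.07],[.563,-.207,.07]): print(p,proj(s,p))
t=grab('top');h=cv2.cvtColor(t['color'],cv2.COLOR_RGB2GRAY)
for p in ([.4755,-.24,.07],[.4755,-.195,.07],[.4755,-.285,.07]): print(proj(t,p))
u,v=proj(s,[.4755,-.24,.07]).astype(int)
for r in range(v-10,v+18,3): print(r,c[r,u-34:u+34:2])
E
```

```text
t 26.2 p [ 0.4742 -0.2399  0.0722] rot [ 3.1389e+00  5.0000e-04 -1.5719e+00] F [-0.46 -0.11 -0.46] w 0.0008 g 0.0
shift [ 0.    -0.005  0.001] turn [ 0.003  0.001 -0.001]
[0.4755, -0.24, 0.07] [161.21352314 240.35986116]
[0.4755, -0.195, 0.07] [179.30185801 236.93733999]
[0.4755, -0.285, 0.07] [142.76104481 243.85128246]
[0.4595, -0.24, 0.07] [160.56425906 236.32535933]
[0.4915, -0.24, 0.07] [161.87694416 244.48233369]
[0.563, -0.207, 0.07] [179.12494771 261.20365273]
[374.52054944 224.11957512]
[359.89301507 223.93531686]
[389.16229591 224.30401241]
230 [113 114 113 113 114 116  84  20  21  20  18  25  17  16  15  16  16  15
  15  18  21  26  34  43  66 100 101  89  74  58  68 155 180 182]
233 [111 113 115 116 113 114  95  28  16  16  15  19  21  27  35  43  58  67
  78  86  89  94  90  88  93  60  29  28  30  29  36 121 178 179]
236 [115 116 114 115 115 115 110  74  58  66  78  87  89  94  95  95  96  96
  96  96  96  94  73  67  93  88  82  36  30  29  29  74 166 181]
239 [114 117 126 107  90  74  58  75  96  82  63  87  95  96  96  96  96  96
  96  95  94  91  86  85 102 108 147 
[... 186 characters left out ...]
49  72  27  29  59 132 111  97  77  60  59  68  66  55  56  55
  54  52  52  50  49  51  53  56 121 142  43  31  31  32  57 154]
248 [115 117 141  85  29  28  53 138 101  64  54  53  53  50  50  50  52  55
  58  65  70  79  78  77  76  66  60  49  34  31  31  31  37 121]
251 [113 115 132 101  31  28  40 121 105  52  55  62  69  71  80  79  79  75
  66  55  43  33  22  14   9  13  29  33  31  31  33  32  31  76]
254 [115 115 136 124  33  29  32 100 129  80  71  62  52  38  26  20  13  11
   8   9  10   9   9   9   9  10  24  33  32  31  32  32  31  45]
257 [117 116 130 134  43  29  31  31  28  22  14   9   9  10  10  10   8   9
  11  11  12   8  10  13  26  41  54  96  97  69  36  32  32  32]
```

jog_arm([
  [[255, 0, 0, 0.003, 0, 0, 0], [255, 0, 0, 0.006, 0, 0, 0], [255, 0, 0, 0.006, 0, 0, 0]],
])

```text
t: 26.6
eef_pos: [0.4755, -0.24, 0.0718]
ee_rot: [3.141, -0.0, -1.571]
force: [-0.3, 1.0, -0.7]
width: 0.0005
gripper_force: 0.0
```

jog_arm([
  [[255, 0, 0, 0.004, 0, 0, 0], [255, 0, 0, 0.004, 0, 0, 0]],
])

```text
t: 26.8
eef_pos: [0.4752, -0.24, 0.0706]
ee_rot: [3.141, 0.0, -1.571]
force: [-1.0, -0.2, 0.2]
width: 0.0005
gripper_force: 0.0
```

jog_arm([
  [[255, 0, 0, 0.004, 0, 0, 0], [255, 0, 0, 0.004, 0, 0, 0]],
])

```text
t: 27.0
eef_pos: [0.4752, -0.2401, 0.0699]
ee_rot: [3.141, -0.0, -1.571]
force: [-0.4, 0.5, 4.8]
width: 0.0002
gripper_force: 2.3
```

jog_arm([
  [[255, 0, 0, 0.004, 0, 0, 0], [255, 0, 0, 0.004, 0, 0, 0]],
])

```text
t: 27.2
eef_pos: [0.4753, -0.2401, 0.0692]
ee_rot: [3.141, -0.0, -1.571]
force: [-2.4, 1.1, 9.3]
width: 0.0007
gripper_force: 4.2
```

jog_arm([
  [[255, 0, 0, 0.004, 0, 0, 0], [255, 0, 0, 0.004, 0, 0, 0]],
])

```text
t: 27.4
eef_pos: [0.4753, -0.2401, 0.0684]
ee_rot: [3.141, -0.0, -1.571]
force: [-2.7, 2.8, 10.8]
width: 0.0002
gripper_force: 5.4
```

jog_arm([
  [[255, 0, 0, 0.004, 0, 0, 0], [255, 0, 0, 0.004, 0, 0, 0]],
])

```text
t: 27.6
eef_pos: [0.4753, -0.2401, 0.0676]
ee_rot: [3.141, -0.0, -1.571]
force: [-3.3, 3.4, 12.3]
width: 0.0005
gripper_force: 5.9
```

jog_arm([
  [[255, 0, 0, 0.004, 0, 0, 0], [255, 0, 0, 0.004, 0, 0, 0]],
])

```text
t: 27.8
eef_pos: [0.4753, -0.2401, 0.0665]
ee_rot: [3.141, -0.0, -1.571]
force: [-2.8, 3.8, 10.7]
width: 0.0006
gripper_force: 5.5
```

jog_arm([
  [[255, 0, 0, 0.004, 0, 0, 0], [255, 0, 0, 0.004, 0, 0, 0]],
])

```text
t: 28.0
eef_pos: [0.4753, -0.2401, 0.0654]
ee_rot: [3.141, -0.0, -1.571]
force: [-2.7, 2.1, 9.6]
width: 0.0005
gripper_force: 4.5
```

jog_arm([
  [[255, 0, 0, -0.08, 0, 0, 0], [255, 0, 0, -0.25, 0, 0, 0], [255, 0, 0, -0.45, 0, 0, 0], [255, 0, 0, -0.6, 0, 0, 0], [255, 0, 0, -0.6, 0, 0, 0], [255, 0, 0, -0.6, 0, 0, 0], [255, 0, 0, -0.6, 0, 0, 0]],
])

```text
t: 28.7
eef_pos: [0.4745, -0.2398, 0.2135]
ee_rot: [3.139, 0.001, -1.571]
force: [-0.3, 0.6, -0.4]
width: 0.0004
gripper_force: 0.0
```

```bash
python3 to.py; python3 -c "
from h import *
print(arm.job_done())"
```

```text
t 28.7 p [ 0.4745 -0.2398  0.2135] rot [ 3.1392e+00  6.0000e-04 -1.5714e+00] F [-0.27  0.59 -0.41] w 0.0004 g 0.0
the job is handed in; nothing more can be done
None
```

I handed the job in at about 29 s: spacer, disc and bushing are seated on the spindle, and I pressed the round key and then the bar key just past their clicks and let them up; the judge returned no verdict.

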